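# Dock the cleaner bottle and take off its push-and-turn safety cap

### The arm

A 6-joint arm with a two-finger parallel gripper is mounted at the origin on a cart in front of the work surface, level with it; the furniture and walls round the work are solid. World frame = base frame: x ahead of the robot, y to its left, z up, the work surface at z = 0. Lengths are in m, angles in rad, forces in N, time in s.
With the tool pointing down it reaches from about 0.325 to 0.85 m from the base axis. Payload 4.4 kg.
Tool frame: the origin (TCP) lies on the centre line of the jaws, within the pads' length; the fingertips stand 11 mm ahead of it and the grasp point (between the pads) lies 8 mm behind it; z points along the fingers, y is the direction in which the jaws open and shut (so a half turn about z gives the same grasp; the last joint's range is limited). The gripper opens to 94 mm and grips with 3 to 60 N. Pads are 16 mm wide; open, the fingers measure 119 mm over their backs; the gripper's body (75 mm by 177 mm) begins 78 mm behind the grasp point.
Start: joints at [-1.337, 0.207, 1.542, -0, 1.393, -0.15], TCP at [0.216, -0.533, 0.185] pointing down, gripper open.
Joint ranges: [-2.73, 2.73], [-0.86, 2.22], [0.23, 2.46], [-1.11, 4.25], [0.08, 2.63], [-2.82, 2.82]. Speed limits (rad/s): [2.79, 2.79, 3.14, 3.14, 3.14, 3.14].

### API

Orientations are given as a unit quaternion [x, y, z, w].
In Python, from plant import get_state, viewer, job_done gives the robot as it stands.
- The arm moves only by the tool drive_tool, never from a script. Its argument "moves" is a list of rows, each a list of 3 entries, a list of its own where there are three numbers: the opening, from 0 (shut) to 1 (fully open), then the shift along the world's x, y, z in cm, then the turn about the world's z in rad. A call has 1 to 20 rows; each row is the pose to reach, as a shift and turn from the pose commanded when the call began; what a row does not reach only later rows make up. A row lasts 1/8 s, in which the tool goes at most 62.5 mm and 10.7 degrees, less where a joint would pass 70% of its speed; a pose out of reach is approached as far as the arm can. A call with a gripper value outside its range is refused whole. The fingers move at their own pace and stop on an object; "force" is the grip in N (left out, the last holds). Time passes only in rows, so rows that repeat a pose let the fingers close. It gives the time, the measured TCP pose, the force and the opening at its end, in the units of the state.
- get_state(): the state, without advancing time (a new reading comes with each control period).
- viewer.grab_frame(name): name is "scene" or "top" or "wrist"; returns the picture (384x512x3 uint8, blue, green, red); there is no depth.
- viewer.camera_model(name): a dict with "mtx" (3x3 intrinsics, pixels), "extrinsics" (4x4, takes a point from camera to world coordinates); the wrist camera has in their place "mount" (4x4, takes a point from camera to tool coordinates, whose origin is the TCP and whose axes are the flange's). Camera axes: x right, y down, z forward; pixel columns grow to the right and rows downward; lengths in m; the calibration is good to about 2 mm. A picture is of the moment at which its call begins: read the wrist's pose just before it. camera_model takes no time and is no camera call.
- job_done(): hands the job in, once; it reports no verdict.
The state is a dict: "t": time; "qpos": joint angles; "qd": joint speeds; "effort": joint torques, N m; "eef_pos": TCP position; "ee_rot": TCP orientation; "force": force on the tool from outside, world axes, zero at the start; "ft_torque": the same for the moment, N m; "width": finger opening in m.
Only numpy, scipy, OpenCV 4.12 (cv2) and the standard library are available. Lean on these libraries where they do the work, as an engineer would, in place of code of your own. Each camera call takes 0.05 s, during which the arm holds its last target. There are 200 camera calls.

### The job

Slide the grey spill tray, with the cleaner bottle standing in it, along the counter until it is fully home in the steel bracket, without lifting it, so that the bottle cannot turn. Then open the red safety cap as such caps open: press it down, keep it down while you twist it anticlockwise until it comes free, and lift it off. Finish while still holding the cap, upright, about 8 cm above the open mouth of the bottle, so that a colleague can fit the dosing pump; leave the bottle standing in its docked tray and everything else on the counter as it was.

Things in the scene. Friction and masses are not known exactly. Their poses are not given: they have to be found in the camera images.
- bracket: Steel slide-in bracket fixed on the counter: two lipped rails 115 mm apart, 26 mm high, end stop at +x. Its +x is the way the tray slides in. Origin on the counter, where the tray's origin is when fully home (both frames then coincide). Straight rails x -33 to +113 mm; 165 mm wide (y) over the foot flanges. The lips reach over the tray's rim, 22 mm up, so a docked tray cannot lift or turn.
- bracket_mouth (a point): Middle of the bracket's flared mouth, on the counter, at x -79, y 0 mm of the bracket; 128 mm wide here, narrowing to 115 mm within 47 mm (the tray is 110 mm wide).
- tray: Grey spill tray flat on the counter, 208 (x) by 110 (y) mm, floor 6 mm thick, rim 17 mm high. Origin: centre of underside. +x is the end that enters the bracket; the bottle's axis is at x +55, y 0 mm, the carrying loop at the other end. 0.32 kg; loaded, it slides with 2 to 7 N.
- tray_handle (a point): Middle of the black grip on top of the tray's carrying loop, at x -65, y 0, z +74 mm of the tray: flat-sided, 42 mm long (along the tray's x), 14 mm wide, 15 mm high, on two steel posts 60 mm apart, open underneath. Pinch it from above, fingers closing along the tray's y; hold it firmly (40 N or more), for the tray is steered by it.
- bottle: White square cleaner bottle with yellow labels, 62 by 62 mm, standing loose in the tray's square sleeve (66 mm inside, 31 mm high over the counter). Origin: centre of its underside, 6 mm above the counter; z up; x along the tray's x. Body 80 mm high, shoulder to 90 mm, 28 mm neck to the rim at 117 mm. About 0.4 kg.
- bottle_mouth (a point): Centre of the bottle's rim, 117 mm above its underside, hidden in the cap at first. Three lugs round the neck hold the cap's lugs from above.
- cap: Red round ribbed push-and-turn cap, 54 mm diameter, 34 mm high, 52 g, white arrows on top. Origin: centre of its lower edge; z up. Closed, its lower edge is 97 mm above the bottle's underside (103 over the counter), its x along the bottle's x within 6 degrees. The bottle's shoulder begins 7 mm below it. Grip it round the sides from above.
- cap_top (a point): Centre of the cap's top, 34 mm above its lower edge. A spring holds the cap up in 4 mm deep notches: about 8 N at rest, 13 N at 6 mm down; it bottoms at 8.5 mm. Pressed 5 to 8 mm it turns anticlockwise (seen from above): free after 45 degrees, best 60, hard stop at about 78. Clockwise it is blocked.
- call_bell: Round silver counter bell, 76 mm wide, on the upper tier behind; stays where it is. Origin: centre of its underside.
- card_f0: Price card in a wooden foot, 58 mm wide, 82 mm high, near the front edge on the right; stays where it is. Origin: centre of its underside.
- jam_jar: Jam jar with a green lid, 62 mm wide, 86 mm high, at the right beyond the bracket; stays where it is.
- herb_jar: Spice jar with a yellow cap, 42 mm wide, 96 mm high, at the right beyond the bracket; not the bottle to open; stays where it is.
- measuring_cup: Clear measuring cup, 62 mm wide, 75 mm high, on the upper tier behind; stays where it is. Origin: centre of its underside.
Things that resemble listed ones, but are neither listed nor needed, are in the scene too. Several things have the shape of the cap; the one meant has the colours described above.

How it is judged:
By the outcome, as a careful person would: the job done as asked, in the order asked, and still so for the second after the job is handed in, while the arm keeps its last pose, push and grip.
It also fails if it takes over 64 s, if anything falls off the work surface, if the arm or the gripper's body presses on something with over 40 N, if the wrist force passes 120 N, or if a joint passes its speed limit or range.

## Working session

There is one attempt and no reset: what is moved stays moved. The work goes in short steps, Python scripts to look and compute and a tool call to move; the robot and the scene stay as the last step left them, time stands still between calls to the robot, and variables do not carry over. Pictures are saved under pics/ and viewed, about 8 in all and at most 12, crops included, and the job is handed in when it is done.

Besides the shell and the picture viewer there is one more tool, called after "Request:" by a JSON object that holds its "op" and its "data". drive_tool: Moves the arm, as the interface text tells. Its arguments: {"type":"object","properties":{"moves":{"type":"array"},"force":{"type":"number"}},"required":["moves"]}

```bash
mkdir -p pics; cat > h.py <<'E'
import numpy as np,cv2
from plant import get_state,viewer,job_done
from scipy.spatial.transform import Rotation as R
def cam(n):
    c=viewer.camera_model(n);K=np.array(c['mtx'])
    if 'extrinsics' in c: return K,np.array(c['extrinsics'])
    s=get_state();T=np.eye(4);T[:3,:3]=R.from_quat(s['ee_rot']).as_matrix();T[:3,3]=s['eef_pos']
    return K,T@np.array(c['mount'])
def ray(K,T,p):
    d=T[:3,:3]@np.linalg.solve(K,[p[0],p[1],1.]);return T[:3,3],d/np.linalg.norm(d)
def onz(K,T,p,z):
    o,d=ray(K,T,p);return o+d*(z-o[2])/d[2]
def proj(K,T,X):
    c=np.linalg.inv(T)@np.append(X,1);u=K@c[:3];return u[:2]/u[2]
def tri(*rs):
    A=0;b=0
    for o,d in rs:
        P=np.eye(3)-np.outer(d,d);A=A+P;b=b+P@o
    X=np.linalg.solve(A,b);return X,[1e3*np.linalg.norm((np.eye(3)-np.outer(d,d))@(X-o)) for o,d in rs]
E
python3 - <<'E'
from h import *
print(get_state())
fr={}
for n in('scene','top'):
    K,T=cam(n);f=viewer.grab_frame(n);cv2.imwrite(f'pics/{n}0.png',f)
    print(n,K.round(1).tolist(),T.round(3).tolist())
    cv2.imwrite(f'pics/{n}0b.png',cv2.resize(f,(800,600),interpolation=cv2.INTER_CUBIC))
E
```

```text
{'t': 0.0, 'qpos': array([-1.33648221e+00,  2.07430164e-01,  1.54290030e+00, -2.91474933e-05,
        1.39352579e+00, -1.50466042e-01]), 'qd': array([ 0.00115037, -0.00047332, -0.00027445,  0.00131599,  0.00091096,
        0.00122244]), 'effort': array([ 8.46328130e-04, -3.70877767e+01, -2.81414884e+01,  6.98158261e-02,
        3.59596708e-02, -1.72076393e-04]), 'eef_pos': array([ 0.21562949, -0.53212909,  0.18401056]), 'ee_rot': array([ 9.81548920e-01,  1.91207836e-01, -6.17655675e-05, -1.13020454e-03]), 'force': array([-0.72098471,  0.46919842, -0.0559537 ]), 'ft_torque': array([ 0.03112719,  0.05186567, -0.03767178]), 'width': 0.09426245351493}
scene [[397.3, 0.0, 252.6], [0.0, 397.3, 186.5], [0.0, 0.0, 1.0]] [[-0.871, -0.3, 0.389, 0.224], [-0.49, 0.558, -0.669, 0.565], [-0.016, -0.774, -0.633, 0.688], [0.0, 0.0, 0.0, 1.0]]
top [[420.1, 0.0, 260.5], [0.0, 420.1, 188.8], [0.0, 0.0, 1.0]] [[0.019, -0.998, 0.062, 0.516], [-1.0, -0.018, 0.021, -0.083], [-0.02, -0.062, -0.998, 1.152], [0.0, 0.0, 0.0, 1.0]]
```

View pics/top0b.png

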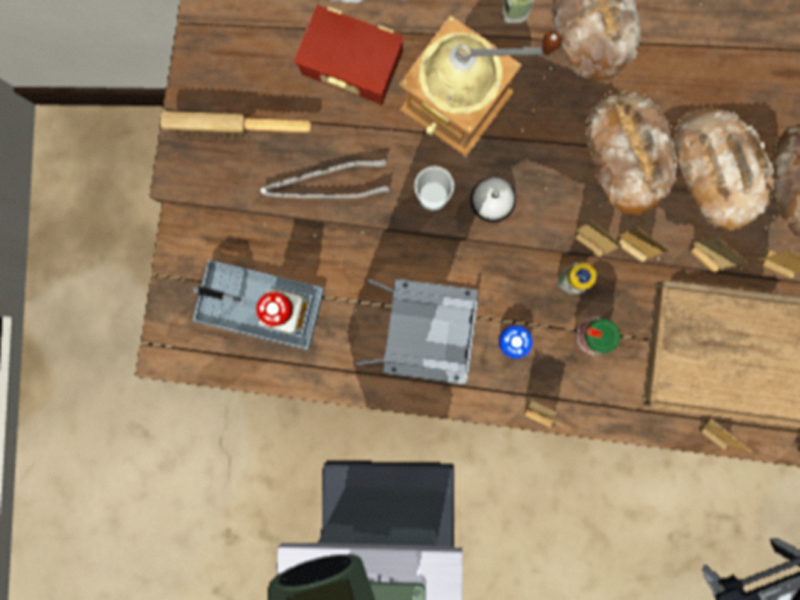

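View pics/scene0b.png

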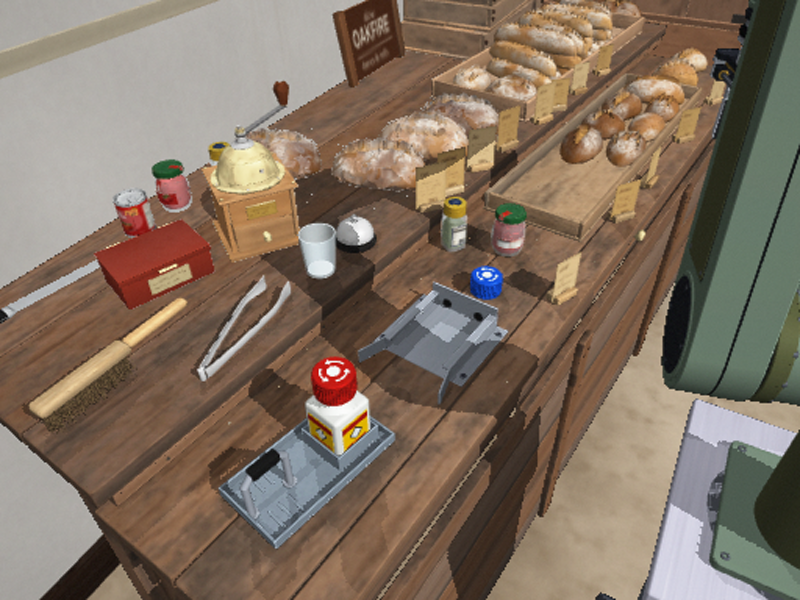

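The pictures show the red cap with white arrows at top (273,309) and scene (333,380) (800 px scale). Things it could be taken for are the blue cap at top (516,342), the red tin box at (350,53), the yellow-capped herb jar at (582,276) and the jam jar at (600,337). The red one on the white bottle in the grey tray fits the description. I'll check it in a close crop and measure.

```bash
python3 - <<'E'
from h import *
C={n:cam(n) for n in('scene','top')}
I={n:cv2.imread(f'pics/{n}0.png') for n in C}
def blob(n,mask,box):
    m=np.zeros_like(mask);x0,y0,x1,y1=box;m[y0:y1,x0:x1]=mask[y0:y1,x0:x1]
    k,l,s,c=cv2.connectedComponentsWithStats(m);i=1+np.argmax(s[1:,4]);return s[i],c[i],(l==i).astype(np.uint8)
for n,bx in(('top',(120,160,210,230)),('scene',(180,215,250,270))):
    h=cv2.cvtColor(I[n],cv2.COLOR_BGR2HSV)
    red=(((h[...,0]<8)|(h[...,0]>172))&(h[...,1]>150)&(h[...,2]>70)).astype(np.uint8)
    s,c,m=blob(n,red,bx);print(n,'red',s,c)
    # white arrows centroid inside hull
    cn=max(cv2.findContours(m,0,2)[0],key=cv2.contourArea);print(cv2.fitEllipse(cn))
    hb=(115,165,160,215) if n=='top' else (140,270,200,330)
    dk=(h[...,2]<45).astype(np.uint8);s,c,m=blob(n,dk,hb);print(n,'black',s,c)
a=cv2.resize(I['top'][155:260,110:320],None,fx=3.8,fy=3.8,interpolation=cv2.INTER_CUBIC)
b=I['scene'][210:355,130:290];cv2.imwrite('pics/c1.png',a);
E
```

```text
top red [164 187  23  22 219] [175.6803653  197.34703196]
((175.01858520507812, 197.34039306640625), (20.55552101135254, 21.82659912109375), 87.68997955322266)
top black [128 185  14   6  42] [134.21428571 187.07142857]
scene red [199 228  30  32 659] [213.5508346  244.34749621]
((213.55789184570312, 243.22779846191406), (29.747520446777344, 31.80816078186035), 4.282318115234375)
scene black [158 288  21  20 199] [168.15075377 297.03517588]
```

View pics/c1.png

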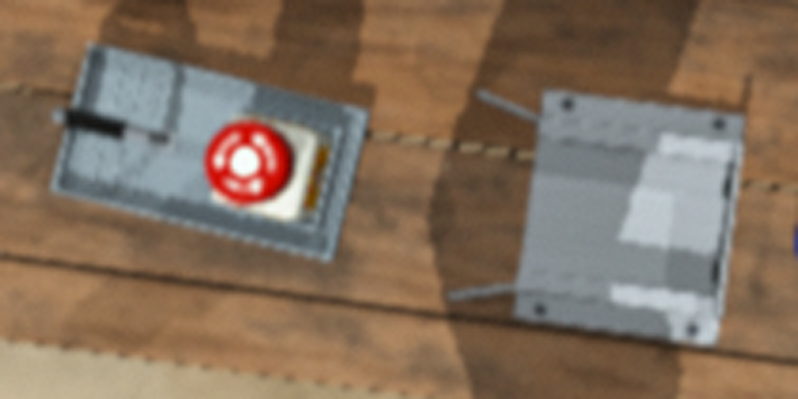

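The crop shows the tray at left with rim corners at (90,43), (368,107), (332,260) and (53,190). The red cap with white arrows is at (248,162), the black grip at (95,123), and the bracket flange corners are at (545,90), (743,115), (718,345) and (515,320). The choice of cap is confirmed.

```bash
python3 - <<'E'
from h import *
K,T=cam('top');Ks,Ts=cam('scene')
f=lambda p:((p[0]+.5)/3.8-.5+110,(p[1]+.5)/3.8-.5+155)
for nm,z,ps in(('bracket',.003,[(545,90),(743,115),(718,345),(515,320)]),('tray',.017,[(90,43),(368,107),(332,260),(53,190)])):
    X=np.array([onz(K,T,f(p),z) for p in ps])
    v=(X[1]+X[2]-X[0]-X[3])/2;w=(X[0]+X[3]-X[1]*0-X[1]*0)
    print(nm,'c',X.mean(0).round(4),'len',np.linalg.norm(v),'wid',np.linalg.norm(X[0]-X[3]),np.linalg.norm(X[1]-X[2]),'yaw',np.degrees(np.arctan2(v[1],v[0])))
    print(X.round(3).tolist())
# cap top: white disc in top view ; scene cap-top
for n in('top','scene'):
    I=cv2.imread(f'pics/{n}0.png');h=cv2.cvtColor(I,cv2.COLOR_BGR2HSV)
cap=tri(ray(K,T,f((246,163))),ray(Ks,Ts,(333/1.5625,372/1.5625)));print('captop',cap)
print('handle',tri(ray(K,T,(134.2,187.1)),ray(Ks,Ts,(168.15,297))))
print(viewer.camera_model('wrist'))
E
```

```text
bracket c [ 0.5259 -0.1007  0.003 ] len 0.14501829626415785 wid 0.16670331953662254 0.16568606771059896 yaw -96.01118010855924
[[0.616, -0.038, 0.003], [0.601, -0.181, 0.003], [0.436, -0.165, 0.003], [0.451, -0.02, 0.003]]
tray c [0.5681 0.2003 0.017 ] len 0.20651875492117716 wid 0.10851920762634974 0.11184351295546426 yaw -102.38666998504002
[[0.643, 0.29, 0.017], [0.601, 0.088, 0.017], [0.491, 0.111, 0.017], [0.537, 0.312, 0.017]]
captop (array([0.55497738, 0.14848344, 0.13207569]), [np.float64(0.3119632527867873), np.float64(0.31196325278680453)])
handle (array([0.58157032, 0.26680072, 0.07279132]), [np.float64(0.5578354910188914), np.float64(0.5578354910188853)])
{'mtx': array([[340.50360368,   0.        , 259.86238385],
       [  0.        , 340.50360368, 188.82175953],
       [  0.        ,   0.        ,   1.        ]]), 'mount': array([[ 1.04913242e-03, -9.69469157e-01, -2.45211039e-01,
         7.08811109e-02],
       [ 9.99999399e-01,  1.09519367e-03, -5.14850469e-05,
         7.24800355e-04],
       [ 3.18466743e-04, -2.45210837e-01,  9.69469723e-01,
        -1.99179016e-01],
       [ 0.00000000e+00,  0.00000000e+00,  0.00000000e+00,
         1.00000000e+00]])}
```

Request:
{"op": "drive_tool", "data": {"moves": [[1,[2,4,6],0.1],[1,[4,8,11.5],0.2],[1,[7,13,11.5],0.35],[1,[10,18,11.5],0.5],[1,[13,23,11.5],0.65],[1,[16,28.5,11.5],0.8],[1,[19,34,11.5],0.97],[1,[22,40,11.5],0.97],[1,[25,46,11.5],0.97],[1,[28,52,11.5],0.97],[1,[31,57.5,11.5],0.97],[1,[32.5,61,11.5],0.97],[1,[32.5,61,11.5],0.97],[1,[32.5,61,11.5],0.97]]}}

```text
t: 1.85
eef_pos: [0.5403, 0.0767, 0.2995]
ee_rot: [0.779, 0.627, -0.001, -0.0]
force: [0.6, -0.7, -0.1]
width: 0.0939
```

```bash
python3 - <<'E'
from h import *
s=get_state();print(s['t'],s['eef_pos'],s['force'],s['width'],R.from_quat(s['ee_rot']).as_matrix()[:,0])
K,T=cam('wrist');f=viewer.grab_frame('wrist');cv2.imwrite('pics/w1.png',f);np.savez('w1.npz',K=K,T=T)
cv2.imwrite('pics/w1b.png',cv2.resize(f,(800,600),interpolation=cv2.INTER_CUBIC))
E
```

```text
1.85 [0.54030377 0.07671364 0.29947472] [ 0.61617172 -0.70187296 -0.08768567] 0.09394240434026016 [ 0.21394769  0.97684461 -0.00099583]
```

View pics/w1b.png

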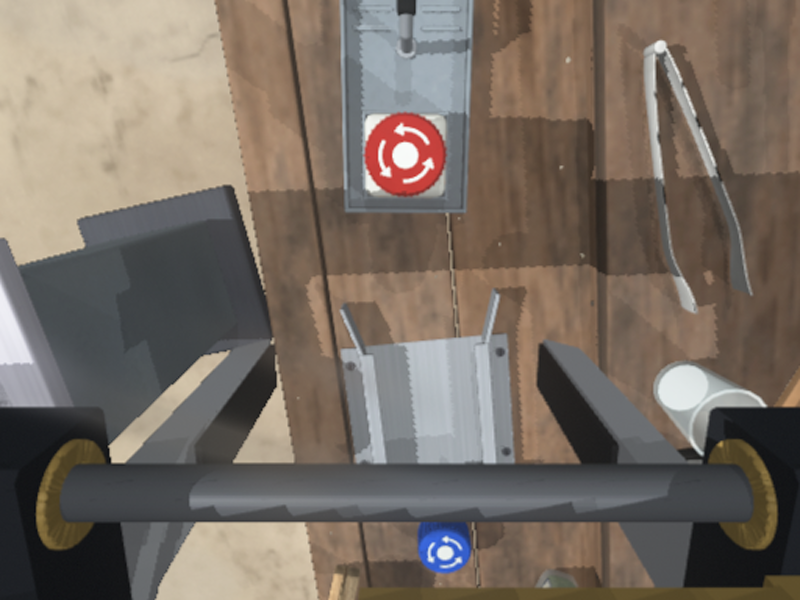

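The wrist picture shows the cap's white disc at (405,155), the tray's front corners at (346,211) and (466,211), and the bracket flange front corners at (342,349) and (507,335). The flange sides run to (358,465) and (514,463), and the wing tips are at (343,307) and (497,291).

```bash
python3 - <<'E'
from h import *
w=np.load('w1.npz');W=(w['K'],w['T']);P=cam('top');S=cam('scene')
g=lambda p:((p[0]+.5)/1.5625-.5,(p[1]+.5)/1.5625-.5)
f=lambda p:((p[0]+.5)/3.8-.5+110,(p[1]+.5)/3.8-.5+155)
print('cap',tri(ray(*P,f((246,163))),ray(*W,g((405,155))),ray(*S,g((334,372)))))
def yaw(v):return np.degrees(np.arctan2(v[1],v[0]))
for nm,z,ps in(('tray',.017,[(346,211),(466,211),(343,20),(470,20)]),('br',.003,[(342,349),(507,335),(358,465),(514,463)]),('tips',.024,[(343,307),(497,291)])):
    X=np.array([onz(*W,g(p),z) for p in ps]);print(nm,X.round(4).tolist())
    print(' front mid',X[:2].mean(0).round(4),'w',np.linalg.norm(X[0]-X[1]),'yaw from front',yaw(X[1]-X[0])-90, 'sides',[yaw(X[i+2]-X[i]) for i in range(len(X)//2) if len(X)>2])
print('tray corners tri',[tri(ray(*P,f(a)),ray(*W,g(b))) for a,b in(((368,107),(466,211)),((332,260),(346,211)))])
print('br corners tri',[tri(ray(*P,f(a)),ray(*W,g(b))) for a,b in(((545,90),(507,335)),((515,320),(342,349)))])
def pred(o,yw,x,y):
    c,s=np.cos(np.radians(yw)),np.sin(np.radians(yw));return np.array([o[0]+c*x-s*y,o[1]+s*x+c*y])
print('tips pred',pred((.5301,-.0609),-96,-79,0) if 0 else pred((.5301,-.0609),-96,-.079,0),'front',pred((.5301,-.0609),-96,-.033,0))
# finer: yellow disc of white
E
```

```text
cap (array([0.55483778, 0.14849789, 0.13248191]), [np.float64(0.2997223921212062), np.float64(0.7915940042901112), np.float64(0.5087277388131907)])
tray [[0.493, 0.114, 0.017], [0.5982, 0.0911, 0.017], [0.5281, 0.2665, 0.017], [0.6305, 0.2441, 0.017]]
 front mid [0.5456 0.1026 0.017 ] w 0.10773044326579566 yaw from front -102.28579025348431 sides [np.float64(77.01596108903652), np.float64(78.07717813919814)]
br [[0.4549, -0.0171, 0.003], [0.6163, -0.0374, 0.003], [0.4401, -0.1454, 0.003], [0.5999, -0.1776, 0.003]]
 front mid [ 0.5356 -0.0273  0.003 ] w 0.16269525450987085 yaw from front -97.14343127213922 sides [np.float64(-96.55114526463151), np.float64(-96.66692511220725)]
tips [[0.47, 0.0295, 0.024], [0.6119, 0.0142, 0.024]]
 front mid [0.541  0.0219 0.024 ] w 0.1426895725784999 yaw from front -96.1381543064872 sides []
tray corners tri [(array([0.60042972, 0.08983187, 0.00515238]), [np.float64(1.1425240460240174), np.float64(1.1425240460236712)]), (array([0.49099027, 0.11317619, 0.00278087]), [np.float64(0.1427276790142234), np.float64(0.1427276790141142)])]
br corners tri [(array([ 0.61638682, -0.03765695,  0.00224131]), [np.float64(0.004889286748954728), np.float64(0.004889286748824561)]), (array([ 0.45154137, -0.01960327, -0.00607232]), [np.float64(1.5579228003569934), np.float64(1.5579228003568533)])]
tips pred [0.53835775 0.01766723] front [ 0.53354944 -0.02808078]
```

Request:
{"op": "drive_tool", "data": {"moves": [[1,[1.5,6,0],0],[1,[3,12,0],0],[1,[4,18,0],0],[1,[4,18.9,-5],0],[1,[4,18.9,-10],0],[1,[4,18.9,-10],0],[1,[4,18.9,-10],0]]}}

```text
t: 2.78
eef_pos: [0.5823, 0.265, 0.2024]
ee_rot: [0.78, 0.626, 0.001, 0.001]
force: [-0.0, -0.4, -1.0]
width: 0.0942
```

```bash
python3 - <<'E'
from h import *
s=get_state();print(s['t'],s['eef_pos'],s['force'])
K,T=cam('wrist');f=viewer.grab_frame('wrist');cv2.imwrite('pics/w2.png',f)
print('expected px of grip at',proj(K,T,[.581,.2655,.0815]))
cv2.imwrite('pics/w2b.png',cv2.resize(f,(800,600),interpolation=cv2.INTER_CUBIC))
np.savez('w2.npz',K=K,T=T)
E
```

```text
2.775 [0.58226556 0.26503672 0.20244648] [-0.00980826 -0.41717007 -0.97728458]
expected px of grip at [257.74165738 178.15224416]
```

View pics/w2b.png

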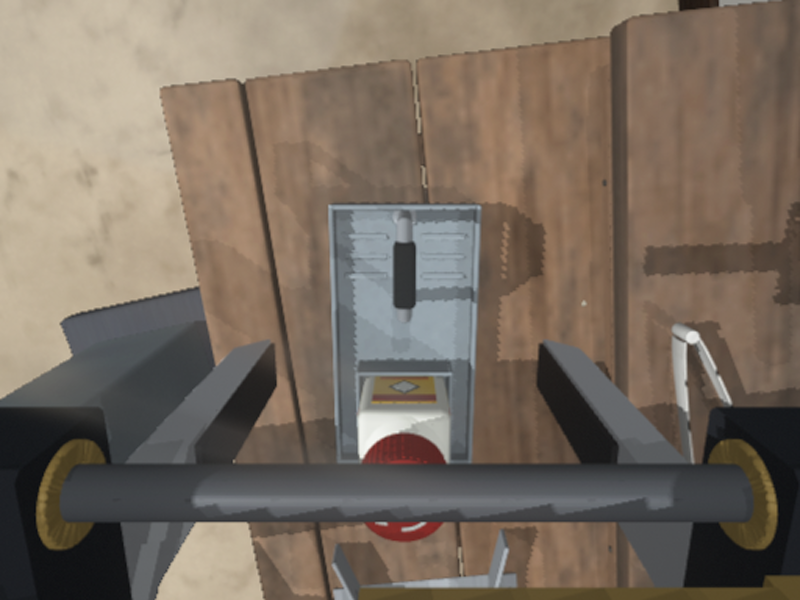

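The grip shows at (404,275), 2 to 3 px from where I predicted it (402,278), and the tool is aligned with the tray. Next I descend and grip it.

Request:
{"op": "drive_tool", "data": {"moves": [[1,[0,0,-5],0],[1,[0,0,-9],0],[1,[0,0,-12],0],[1,[0,0,-13.3],0],[1,[0,0,-13.3],0],[0,[0,0,-13.3],0],[0,[0,0,-13.3],0],[0,[0,0,-13.3],0],[0,[0,0,-13.3],0],[0,[0,0,-13.3],0],[0,[0,0,-13.3],0],[0,[0,0,-13.3],0]], "force": 55}}

```text
t: 4.32
eef_pos: [0.5808, 0.266, 0.0671]
ee_rot: [0.779, 0.627, -0.0, -0.0]
force: [0.6, -0.8, 0.3]
width: 0.0275
```

Request:
{"op": "drive_tool", "data": {"moves": [[0,[0,0,0],0],[0,[0,0,0],0],[0,[0,0,0],0]]}}

```text
t: 4.7
eef_pos: [0.5808, 0.266, 0.0671]
ee_rot: [0.779, 0.627, -0.0, 0.0]
force: [-0.2, 0.6, 0.2]
width: 0.0007
```

The fingers closed to about 0, so the grip was missed. I'll look.

```bash
python3 - <<'E'
from h import *
f=viewer.grab_frame('wrist');g=viewer.grab_frame('scene');cv2.imwrite('pics/s3.png',g);cv2.imwrite('pics/w3.png',f)
a=cv2.resize(g[200:370,100:300],(560,476),interpolation=cv2.INTER_CUBIC);b=cv2.resize(f[100:384,180:340],(240,426));b=cv2.copyMakeBorder(b,0,50,0,0,0)
cv2.imwrite('pics/m3.png',np.hstack([a,b]))
E
```

```text
(no output)
```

View pics/m3.png

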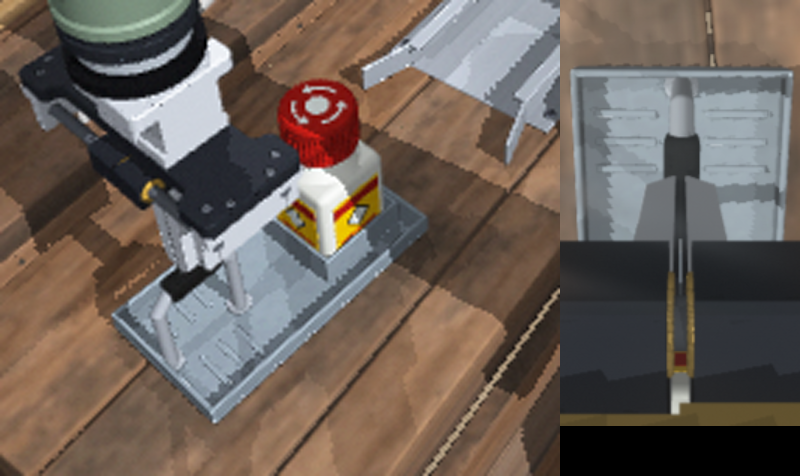

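```bash
python3 - <<'E'
from h import *
s=get_state();Rm=R.from_quat(s['ee_rot']).as_matrix();print(s['eef_pos'],Rm[:,2],s['width'])
K,T=cam('scene')
for nm,d in(('tip',.011),('tcp',0),('grasp',-.008),('-30',-.03)):
    X=s['eef_pos']+Rm[:,2]*d;p=proj(K,T,X);print(nm,X,(p-[100,200])*2.8)
for n,X in(('grip mid',[.581,.2655,.074]),('grip top',[.581,.2655,.0815]),('captop',[.5548,.1485,.137])):print(n,(proj(K,T,X)-[100,200])*2.8)
g=cv2.imread('pics/s3.png')[255:335,140:220];cv2.imwrite('pics/m4.png',cv2.resize(g,(640,640)[:1]+(600,),interpolation=cv2.INTER_CUBIC))
E
```

```text
[0.58082845 0.26602242 0.06713483] [-3.52495405e-05  2.90896368e-06 -9.99999999e-01] 0.0006515225286563263
tip [0.58082806 0.26602246 0.05613483] [195.36717949 286.09970031]
tcp [0.58082845 0.26602242 0.06713483] [192.89222732 276.25140607]
grasp [0.58082873 0.2660224  0.07513483] [191.0624937  268.97055625]
-30 [0.58082951 0.26602234 0.09713483] [185.89676571 248.41516542]
grip mid [191.62169601 269.31015412]
grip top [189.8897193  262.40492506]
captop [316.82616412 101.76293103]
```

View pics/m4.png

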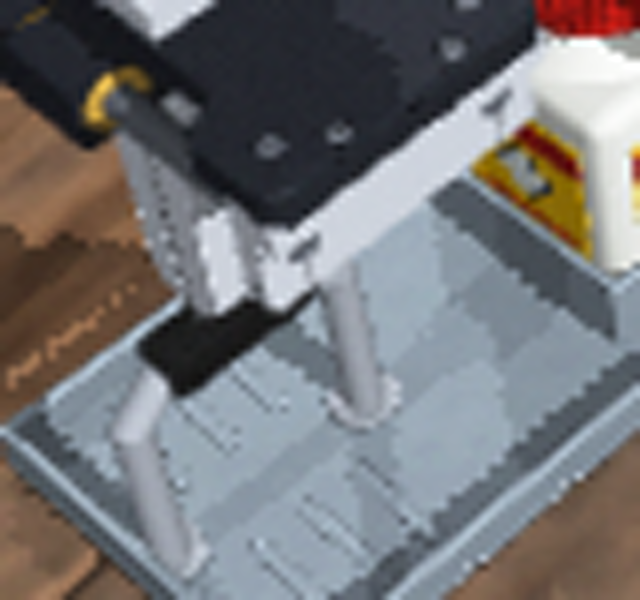

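```bash
python3 - <<'E'
from h import *
f=cv2.imread('pics/w3.png')[130:380,210:310];cv2.imwrite('pics/m5.png',cv2.convertScaleAbs(cv2.resize(f,(240*1,600),interpolation=cv2.INTER_CUBIC),alpha=2.2,beta=15))
E
```

```text
(no output)
```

View pics/m5.png

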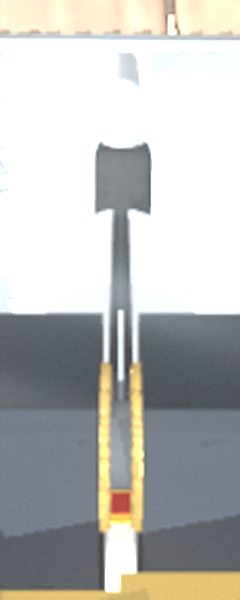

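```bash
python3 - <<'E'
from h import *
w2=np.load('w2.npz');W2=(w2['K'],w2['T']);W3=cam('wrist');S=cam('scene');P=cam('top')
I=cv2.imread('pics/w2.png');h=cv2.cvtColor(I,cv2.COLOR_BGR2HSV);m=(h[...,2]<75).astype(np.uint8)
sub=m[145:205,240:280];ys,xs=np.nonzero(sub);print('w2 grip',xs.min()+240,xs.max()+240,ys.min()+145,ys.max()+145,xs.mean()+240,ys.mean()+145)
c2=(258.2,(240+308)/2/1.5625-.2)
e2=ray(*W2,(258.2,240/1.5625-.2));e3=ray(*W3,(261,190.4))
es=ray(*S,(140+160/8,255+335/7.5))
print('far end w2,w3',tri(e2,e3));print('w2,scene',tri(e2,es));print('w3,scene',tri(e3,es))
print('mid top,scene',tri(ray(*P,(134.2,187.1)),ray(*S,(168.15,297))));print('mid w2,scene',tri(ray(*W2,c2),ray(*S,(168.15,297))));print('mid w2,top',tri(ray(*W2,c2),ray(*P,(134.2,187.1))))
# tray back-rim corners in w2 and w3 crop
print('back corner L', tri(ray(*W2,(329/1.5625,205/1.5625)),ray(*W3,(180+(572-560)/1.5,100+70/1.5))),'R',tri(ray(*W2,(480/1.5625,205/1.5625)),ray(*W3,(180+(792-560)/1.5,100+70/1.5))))
w1=np.load('w1.npz');print(W2[1][:3,3],W3[1][:3,3])
E
```

```text
w2 grip 252 265 155 197 258.52521739130435 175.82260869565218
far end w2,w3 (array([0.58693246, 0.2896799 , 0.08816861]), [np.float64(0.10294617202116153), np.float64(0.10294617202133124)])
w2,scene (array([0.58523759, 0.28624863, 0.08356946]), [np.float64(3.123971802064411), np.float64(3.123971802064388)])
w3,scene (array([0.58579546, 0.28519895, 0.08140474]), [np.float64(2.8064931926264176), np.float64(2.8064931926264625)])
mid top,scene (array([0.58157032, 0.26680072, 0.07279132]), [np.float64(0.5578354910188914), np.float64(0.5578354910188853)])
mid w2,scene (array([0.58157399, 0.26623599, 0.07191855]), [np.float64(0.09356558318712624), np.float64(0.09356558318715691)])
mid w2,top (array([0.58183609, 0.26673975, 0.07408492]), [np.float64(0.12348541572442681), np.float64(0.1234854157248562)])
back corner L (array([0.53759693, 0.31535738, 0.01479521]), [np.float64(0.11415924319913998), np.float64(0.11415924319895758)]) R (array([0.64378226, 0.29189517, 0.013319  ]), [np.float64(0.012622952822777294), np.float64(0.012622952822809515)])
[0.59724516 0.33345588 0.40172111] [0.59625298 0.3346261  0.26631202]
```

The views agree on the grip's place and height (z 0.074). But where the fingertip corners project when open, and the closed fingers standing just above the grip, both put the real tips about 21 mm behind the TCP instead of 11 mm ahead. So the fingers are about 32 mm shorter than stated. I'll go 30 mm lower, which clears everything under either reading.

Request:
{"op": "drive_tool", "data": {"moves": [[1,[0,0,0.5],0],[1,[0,0,0.5],0],[1,[0,0,0.5],0],[1,[0,0,0.5],0],[1,[0,0,0.5],0],[1,[0,0,0.5],0],[1,[0,0,0.5],0],[1,[0,0,0],0],[1,[0,0,-1.5],0],[1,[0,0,-3],0],[1,[0,0,-3],0],[0,[0,0,-3],0],[0,[0,0,-3],0],[0,[0,0,-3],0],[0,[0,0,-3],0],[0,[0,0,-3],0],[0,[0,0,-3],0],[0,[0,0,-3],0],[0,[0,0,-3],0],[0,[0,0,-3],0]], "force": 55}}

```text
t: 7.3
eef_pos: [0.5809, 0.266, 0.0372]
ee_rot: [0.779, 0.627, 0.0, 0.0]
force: [0.0, -0.3, 0.1]
width: 0.0135
```

Width reads 13.5 mm, so the grip is held. Next I align the tray ahead of the mouth.

Request:
{"op": "drive_tool", "data": {"moves": [[0,[-0.2,-0.7,0],0.01],[0,[-0.6,-1.8,0],0.03],[0,[-1,-3,0],0.05],[0,[-1.4,-4.2,0],0.07],[0,[-1.8,-5.4,0],0.09],[0,[-2.1,-6.5,0],0.103],[0,[-2.1,-7,0],0.103],[0,[-2.1,-7,0],0.103],[0,[-2.1,-7,0],0.103]]}}

```text
t: 8.43
eef_pos: [0.5594, 0.1946, 0.0371]
ee_rot: [0.746, 0.666, -0.001, 0.001]
force: [-1.7, -4.5, 2.4]
width: 0.0138
```

```bash
python3 - <<'E'
from h import *
s=get_state();print(s['t'],s['eef_pos'],s['force'],s['ft_torque'],s['width'])
f=viewer.grab_frame('top');cv2.imwrite('pics/t2.png',f)
cv2.imwrite('pics/t2c.png',cv2.resize(f[155:260,110:320],None,fx=3.8,fy=3.8,interpolation=cv2.INTER_CUBIC))
E
```

```text
8.425 [0.55937492 0.19456361 0.03711371] [-1.71967441 -4.52166549  2.37523159] [-0.73011824  0.21890433 -0.05284859] 0.013773564165104762
```

View pics/t2c.png

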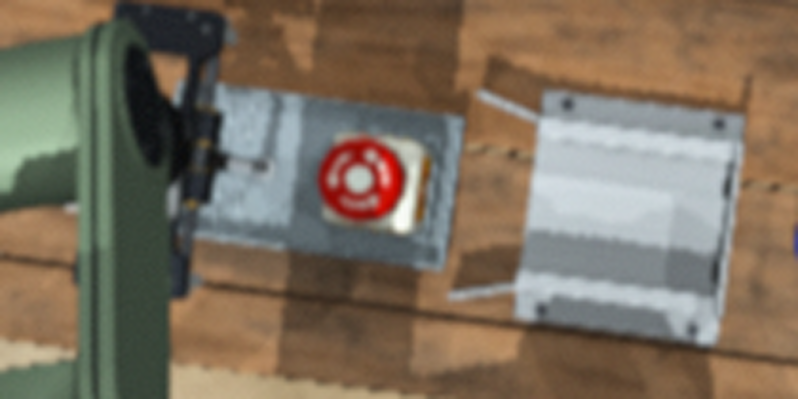

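The tray's front corners are at (464,116) and (443,270), nearly parallel to the bracket's front edge. I'll check the lateral offset.

```bash
python3 - <<'E'
from h import *
P=cam('top');f=lambda p:((p[0]+.5)/3.8-.5+110,(p[1]+.5)/3.8-.5+155)
B=[onz(*P,f(p),.003) for p in[(545,90),(743,115),(718,345),(515,320)]]
tip=[onz(*P,f(p),.024) for p in[(478,93),(450,296)]]
T=[onz(*P,f(p),.017) for p in[(464,116),(443,270)]]
cap=onz(*P,f((359,179)),.137)
c=np.mean(B,0);d=(B[1]+B[2]-B[0]-B[3])[:2];d/=np.linalg.norm(d);n=np.array([-d[1],d[0]])
q=lambda X:((X[:2]-c[:2])@d*1e3-0+40,(X[:2]-c[:2])@n*1e3)
print('yaw',np.degrees(np.arctan2(d[1],d[0])),'front mid xb,yb',q(np.mean(T,0)),'cap',q(cap),'tip mid',q(np.mean(tip,0)),'tips',[q(t) for t in tip],'front pts',[q(t) for t in T],'w',np.linalg.norm(T[0]-T[1]))
print('handle(tcp)',q(get_state()['eef_pos']))
E
```

```text
yaw -96.01118010855924 front mid xb,yb (np.float64(-86.97601741362818), np.float64(1.4030399651059744)) cap (np.float64(-136.35233075354955), np.float64(1.3197501992952727)) tip mid (np.float64(-78.7751099761004), np.float64(1.3070738646352615)) tips [(np.float64(-78.12037679622414), np.float64(73.69071478986172)), (np.float64(-79.42984315597667), np.float64(-71.07656706059113))] front pts [(np.float64(-86.58332972435981), np.float64(56.65549343315874)), (np.float64(-87.36870510289656), np.float64(-53.84941350294679))] w 0.11050769779269928
handle(tcp) (np.float64(-257.3202862017212), np.float64(2.4827975261415314))
```

Lateral offset is about 1 mm and yaw is within 0.4°, both inside the flare. I slide in, first part.

Request:
{"op": "drive_tool", "data": {"moves": [[0,[-0.1,-0.6,0],0],[0,[-0.25,-1.6,0],0],[0,[-0.4,-2.7,0],0],[0,[-0.5,-3.8,0],0],[0,[-0.6,-4.8,0],0],[0,[-0.75,-5.8,0],0],[0,[-0.85,-6.8,0],0],[0,[-0.95,-7.8,0],0],[0,[-1.05,-8.8,0],0],[0,[-1.05,-8.8,0],0]]}}

```text
t: 9.72
eef_pos: [0.5491, 0.106, 0.0371]
ee_rot: [0.746, 0.666, -0.001, 0.001]
force: [-1.1, -3.4, -1.1]
width: 0.0138
```

```bash
python3 - <<'E'
from h import *
s=get_state();print(s['t'],s['eef_pos'],s['force'],s['ft_torque'],s['width'],R.from_quat(s['ee_rot']).as_matrix()[:,0])
E
```

```text
9.725 [0.5490759  0.10604077 0.03709543] [-1.10206498 -3.39971862 -1.08346211] [-0.55919251  0.00305713 -0.04624516] 0.013789443336089556 [ 0.11321031  0.99356765 -0.00259741]
```

No jamming; the front is inside the straight rails. I continue.

Request:
{"op": "drive_tool", "data": {"moves": [[0,[-0.1,-0.8,0],0],[0,[-0.2,-1.8,0],0],[0,[-0.3,-2.8,0],0],[0,[-0.4,-3.8,0],0],[0,[-0.5,-4.8,0],0],[0,[-0.6,-5.8,0],0],[0,[-0.75,-6.8,0],0],[0,[-0.85,-7.8,0],0],[0,[-0.95,-8.7,0],0],[0,[-1.0,-9.2,0],0],[0,[-1.03,-9.6,0],0],[0,[-1.03,-9.6,0],0]]}}

```text
t: 11.22
eef_pos: [0.5389, 0.0113, 0.0371]
ee_rot: [0.746, 0.666, -0.0, 0.0]
force: [-0.8, -0.1, -2.4]
width: 0.0135
```

Request:
{"op": "drive_tool", "data": {"moves": [[0,[-0.03,-0.25,0],0],[0,[-0.05,-0.5,0],0],[0,[-0.05,-0.5,0],0]]}}

```text
t: 11.6
eef_pos: [0.5385, 0.0069, 0.0371]
ee_rot: [0.746, 0.666, -0.0, 0.0]
force: [0.5, 2.0, -1.9]
width: 0.0138
```

Request:
{"op": "drive_tool", "data": {"moves": [[0,[-0.02,-0.2,0],0],[0,[-0.04,-0.4,0],0],[0,[-0.04,-0.4,0],0],[0,[-0.04,-0.4,0],0]]}}

```text
t: 12.1
eef_pos: [0.5385, 0.0048, 0.0375]
ee_rot: [0.746, 0.666, 0.001, -0.001]
force: [0.8, 6.4, -0.2]
width: 0.0136
```

Request:
{"op": "drive_tool", "data": {"moves": [[0,[-0.02,-0.2,0],0],[0,[-0.04,-0.4,0],0],[0,[-0.04,-0.4,0],0],[0,[-0.04,-0.4,0],0]]}}

```text
t: 12.6
eef_pos: [0.5385, 0.0046, 0.0382]
ee_rot: [0.746, 0.666, 0.004, -0.003]
force: [0.5, 17.0, 3.4]
width: 0.0136
```

Blocked at 17 N with y at 0.0046, against 0.0041 predicted for home, so the tray is docked. I relax the push, release, rise and look at the cap.

Request:
{"op": "drive_tool", "data": {"moves": [[0,[0.04,0.3,0],0],[0,[0.06,0.55,0],0],[0,[0.06,0.55,0],0],[0.6,[0.06,0.55,0],0],[0.6,[0.06,0.55,0],0],[0.6,[0.06,0.55,0],0],[1,[0.06,0.55,0],0],[1,[0.06,0.55,0],0],[1,[0.06,0.55,0],0],[1,[0.06,0.55,5],0],[1,[0.06,0.55,10],0],[1,[0.06,0.55,15],0],[1,[0,0,20],0],[1,[-0.4,-4,20],0],[1,[-0.8,-8,20],0],[1,[-0.8,-8,20],0],[1,[-0.8,-8,20],0]]}}

```text
t: 14.72
eef_pos: [0.5296, -0.0804, 0.2369]
ee_rot: [0.746, 0.666, 0.0, -0.0]
force: [-0.0, -0.7, 0.8]
width: 0.0942
```

```bash
python3 - <<'E'
from h import *
s=get_state();print(s['t'],s['eef_pos'],s['force'],s['width'])
K,T=cam('wrist');f=viewer.grab_frame('wrist');cv2.imwrite('pics/w4.png',f);np.savez('w4.npz',K=K,T=T)
g=viewer.grab_frame('scene');cv2.imwrite('pics/s4.png',g);t=viewer.grab_frame('top');cv2.imwrite('pics/t4.png',t)
a=cv2.resize(f,(480,360),interpolation=cv2.INTER_CUBIC);b=cv2.resize(g[120:300,190:350],(320,360),interpolation=cv2.INTER_CUBIC)
c=cv2.resize(t[155:235,180:340],(400,200),interpolation=cv2.INTER_CUBIC);c=cv2.copyMakeBorder(c,0,0,0,400,0)
cv2.imwrite('pics/m6.png',np.vstack([np.hstack([a,b]),c]))
for n,I in(('wrist',f),('scene',g),('top',t)):
    h=cv2.cvtColor(I,cv2.COLOR_BGR2HSV);red=(((h[...,0]<8)|(h[...,0]>172))&(h[...,1]>150)&(h[...,2]>70)).astype(np.uint8)
    k,l,st,c=cv2.connectedComponentsWithStats(red)
    for i in range(1,k):
        if st[i,4]>60:print(n,st[i],c[i])
E
```

```text
14.725 [ 0.52957196 -0.08041846  0.23693499] [-0.03813    -0.71301834  0.83776011] 0.09424519635880074
wrist [ 231  189   57   55 1730] [258.5566474  215.45028902]
scene [101 124  13   7  68] [107.51470588 127.17647059]
scene [  60  128   77   70 2509] [ 96.87245915 164.37465126]
scene [275 163  24  25 433] [286.55196305 175.48498845]
top [ 188    3   70   64 2613] [223.43207042  33.58476847]
```

View pics/m6.png

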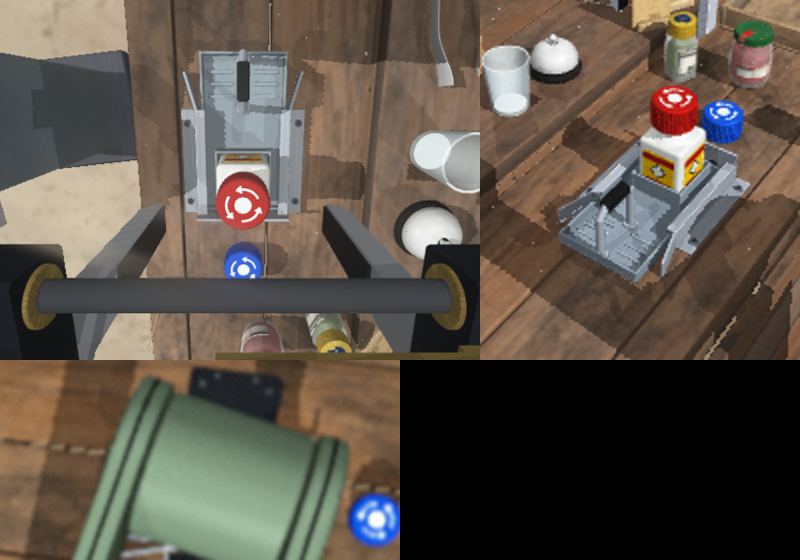

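The tray is in the bracket up to its end stop and the bottle stands upright. The cap disc is at (243,205) in the wrist part and (676,98) in the scene part.

```bash
python3 - <<'E'
from h import *
w=np.load('w4.npz');W=(w['K'],w['T']);S=cam('scene')
I=cv2.imread('pics/w4.png')[185:250,225:295];m=(I.min(2)>140).astype(np.uint8)
k,l,st,c=cv2.connectedComponentsWithStats(m);print([(s.tolist(),(q+[225,185]).round(1)) for s,q in zip(st[1:],c[1:]) if s[4]>10])
J=cv2.imread('pics/s4.png')[160:190,272:302];m=(J.min(2)>150).astype(np.uint8)
k,l,st,c=cv2.connectedComponentsWithStats(m);print([(s.tolist(),(q+[272,160]).round(1)) for s,q in zip(st[1:],c[1:]) if s[4]>3])
print(tri(ray(*W,(259.2,218.9)),ray(*S,(288,169))),onz(*W,(259.2,218.9),.137),onz(*S,(288,169),.137))
# fingertips: expected px for tip offsets, open
for z in(.011,-.018,-.021,-.024):
    T=np.linalg.inv(viewer.camera_model('wrist')['mount'])@np.array([.008,.047,z,1]);u=W[0]@T[:3];print(z,u[:2]/u[2])
E
```

```text
[([5, 0, 18, 24, 169], array([234.7, 191.9])), ([47, 0, 16, 19, 135], array([282.5, 190.6])), ([27, 13, 24, 15, 103], array([262.5, 203.9])), ([15, 24, 9, 24, 98], array([243.1, 222.3])), ([25, 25, 19, 18, 261], array([258.8, 218.8])), ([65, 30, 4, 3, 11], array([291.4, 215.9])), ([33, 36, 22, 16, 96], array([270.6, 229.2])), ([0, 48, 12, 3, 28], array([229.7, 234.2])), ([56, 49, 14, 2, 27], array([287.7, 234.5]))]
[([12, 7, 7, 4, 24], array([287. , 168.5])), ([8, 9, 6, 5, 9], array([282.7, 171.6])), ([20, 8, 4, 4, 7], array([293.6, 169.3])), ([0, 23, 30, 7, 114], array([287.3, 187.3]))]
(array([ 0.52433443, -0.11622406,  0.13292276]), [np.float64(1.135180921737061), np.float64(1.1351809217370545)]) [ 0.52543949 -0.11412112  0.137     ] [ 0.5213433  -0.11212965  0.137     ]
0.011 [332.41326432 202.72544023]
-0.018 [343.09283959 217.44311574]
-0.021 [344.37992817 219.21687094]
-0.024 [345.70746521 221.04636872]
```

The cap is at (0.525, -0.114), which agrees with the docked prediction (0.5253, -0.1147). Next I go over it, descend and grip.

Request:
{"op": "drive_tool", "data": {"moves": [[1,[-0.3,-2,0],0],[1,[-0.45,-3.4,0],0],[1,[-0.45,-3.4,-4],0],[1,[-0.45,-3.4,-8],0],[1,[-0.45,-3.4,-12],0],[1,[-0.45,-3.4,-14],0],[1,[-0.45,-3.4,-14.9],0],[1,[-0.45,-3.4,-14.9],0],[0.3,[-0.45,-3.4,-14.9],0],[0.3,[-0.45,-3.4,-14.9],0],[0.3,[-0.45,-3.4,-14.9],0],[0.3,[-0.45,-3.4,-14.9],0],[0.3,[-0.45,-3.4,-14.9],0],[0.3,[-0.45,-3.4,-14.9],0],[0.3,[-0.45,-3.4,-14.9],0],[0.3,[-0.45,-3.4,-14.9],0]], "force": 55}}

```text
t: 16.88
eef_pos: [0.5252, -0.115, 0.0883]
ee_rot: [0.746, 0.666, -0.0, -0.0]
force: [-1.8, -0.1, 3.4]
width: 0.0531
```

Gripped at 53 mm. Now I press.

Request:
{"op": "drive_tool", "data": {"moves": [[0,[0,0,-0.2],0],[0,[0,0,-0.4],0],[0,[0,0,-0.6],0],[0,[0,0,-0.7],0],[0,[0,0,-0.7],0],[0,[0,0,-0.7],0]], "force": 60}}

```text
t: 17.62
eef_pos: [0.5259, -0.1152, 0.0832]
ee_rot: [0.746, 0.666, 0.0, 0.001]
force: [-4.3, 1.3, 11.5]
width: 0.0534
```

Request:
{"op": "drive_tool", "data": {"moves": [[0,[0,0,-0.1],0],[0,[0,0,-0.2],0],[0,[0,0,-0.2],0],[0,[0,0,-0.2],0]]}}

```text
t: 18.12
eef_pos: [0.526, -0.1152, 0.0815]
ee_rot: [0.746, 0.666, 0.0, 0.001]
force: [-5.5, 1.1, 13.1]
width: 0.0531
```

Pressed 6.8 mm at 13.1 N. I twist anticlockwise.

Request:
{"op": "drive_tool", "data": {"moves": [[0,[0,0,0],0.1],[0,[0,0,0],0.2],[0,[0,0,0],0.3],[0,[0,0,0],0.4],[0,[0,0,0],0.5],[0,[0,0,0],0.6],[0,[0,0,0],0.6]]}}

```text
t: 19.0
eef_pos: [0.5274, -0.1151, 0.0819]
ee_rot: [0.515, 0.857, 0.001, 0.002]
force: [-3.2, 2.3, 12.3]
width: 0.0531
```

Request:
{"op": "drive_tool", "data": {"moves": [[0,[0,0,0],0.1],[0,[0,0,0],0.2],[0,[0,0,0],0.3],[0,[0,0,0],0.4],[0,[0,0,0],0.48],[0,[0,0,0],0.48],[0,[0,0,0],0.48]]}}

```text
t: 19.88
eef_pos: [0.5286, -0.1157, 0.0825]
ee_rot: [0.297, 0.955, 0.0, 0.004]
force: [-0.8, 0.9, 11.8]
width: 0.0535
```

```bash
python3 - <<'E'
from h import *
s=get_state();print(s['t'],s['eef_pos'],s['force'],s['ft_torque'],s['width'],R.from_quat(s['ee_rot']).as_matrix()[:,0])
g=viewer.grab_frame('scene');w=viewer.grab_frame('wrist');cv2.imwrite('pics/s5.png',g)
a=cv2.resize(g[110:270,220:350],(390,480),interpolation=cv2.INTER_CUBIC);b=cv2.resize(w[120:320,180:340],(384,480),interpolation=cv2.INTER_CUBIC)
cv2.imwrite('pics/m7.png',np.hstack([a,b]))
E
```

```text
19.875 [ 0.52857431 -0.11574567  0.08245886] [-0.80048217  0.91973562 11.84245395] [0.32582275 0.0520961  0.04795013] 0.05354009480055538 [-0.82319229  0.56772157 -0.00683117]
```

View pics/m7.png

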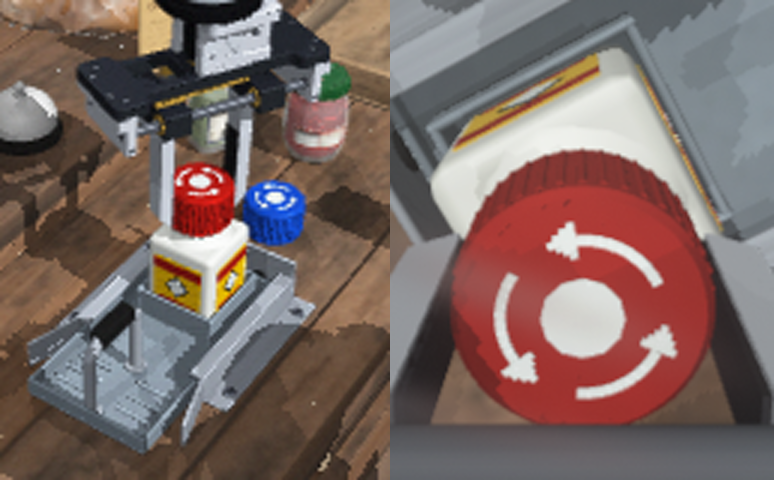

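The arrows keep the same pattern in the tool frame as before the twist, so the cap turned with the tool, 62° by the tool's yaw. I lift.

Request:
{"op": "drive_tool", "data": {"moves": [[0,[0,0,0.3],0],[0,[0,0,0.6],0],[0,[0,0,0.9],0],[0,[0,0,1.3],0],[0,[0,0,1.8],0],[0,[0,0,1.8],0]]}}

```text
t: 20.72
eef_pos: [0.525, -0.1149, 0.0969]
ee_rot: [0.297, 0.955, 0.0, -0.0]
force: [0.5, -0.3, -1.2]
width: 0.0532
```

Free. Raising to about 8 cm above the mouth.

Request:
{"op": "drive_tool", "data": {"moves": [[0,[0,0,1.5],0],[0,[0,0,3],0],[0,[0,0,4.5],0],[0,[0,0,6],0],[0,[0,0,7.5],0],[0,[0,0,8.6],0],[0,[0,0,9.1],0],[0,[0,0,9.1],0],[0,[0,0,9.1],0],[0,[0,0,9.1],0]]}}

```text
t: 21.98
eef_pos: [0.5248, -0.1148, 0.1874]
ee_rot: [0.297, 0.955, 0.0, -0.001]
force: [0.1, -0.5, -1.0]
width: 0.0537
```

```bash
python3 - <<'E'
from h import *
s=get_state();print(s['t'],s['eef_pos'],s['force'],s['width'])
g=viewer.grab_frame('scene');w=viewer.grab_frame('wrist');cv2.imwrite('pics/s6.png',g);K,T=cam('scene')
f=lambda p:((p-[180,60])*[2.5,2.5]).round(1)
for n,X in(('mouth',[.525,-.1145,.123]),('cap low',[.525,-.1145,.203]),('cap top',[.525,-.1145,.237])):print(n,f(proj(K,T,X)))
a=cv2.resize(g[60:280,180:350],(425,550),interpolation=cv2.INTER_CUBIC);b=cv2.resize(w[120:320,180:340],(360,450),interpolation=cv2.INTER_CUBIC)
cv2.imwrite('pics/m8.png',np.hstack([a,cv2.copyMakeBorder(b,0,100,0,0,0)]))
E
```

```text
21.975 [ 0.52478624 -0.11479948  0.18742872] [ 0.08137443 -0.49862752 -1.02299868] 0.05370831552492188
mouth [267. 282.]
cap low [270.4 210.2]
cap top [272. 177.]
```

View pics/m8.png

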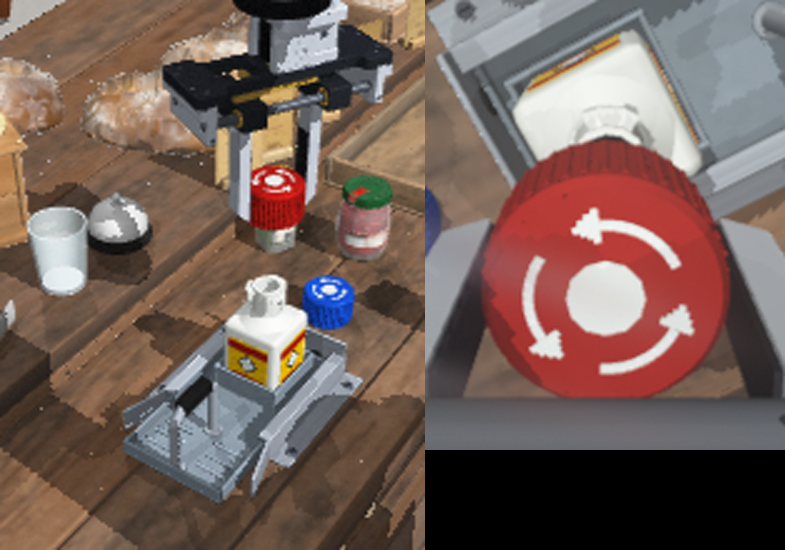

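The picture shows the cap held upright with its disc at (277,181), the open mouth at (267,284), and the tray still home. The other things are in place. I hand in.

```bash
python3 -c "
from h import *
print(job_done());s=get_state();print(s['t'],s['eef_pos'],s['width'])"
```

```text
the job is handed in; nothing more can be done
None
the job is handed in; nothing more can be done
```

I slid the tray home in the bracket and opened the red cap by pressing, twisting and lifting. I handed in at about 22 s, with the cap held upright above the open bottle.

- **Tray:** the push stopped against the end stop at 17 N, within about 1 mm of the measured home position. The last picture shows the tray still docked.
- **Cap:** I pressed it 6.8 mm down at 13 N and twisted it anticlockwise by 62°, and the arrows showed that it turned with the gripper. It then lifted off with no sign of catching (1.2 N on the wrist).
- **Final pose:** by the arm's readings, the cap's lower edge is about 8 cm above the mouth. The cap is held at 53.7 mm width under a 60 N grip.

**What failed or disagreed:**
- **First grasp:** it closed on air just above the tray's grip. The pictures put the fingertips about 21 mm behind the TCP, not 11 mm ahead as stated. I went 30 mm lower, and the grip and later the cap were held properly.
- **Scene camera:** it read the cap about 4 mm low or to one side of the wrist camera's value. I used the wrist camera and docking values instead.
- **Picture limit:** I viewed 12 pictures, the maximum, against the planned 8.

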